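# Open the sprung lid of a UV curing box

## Task

Open the UV curing box on the model maker's table so that the casting can be got at: with the fingertips, press down the release tab in the middle of its front deck until the lid springs up, then push the lid over with the fingers until it is fully open against its stop. Do not lift, shove or tip the box, and leave the figure inside it and the things around it where they stand.

Things in the scene. Friction and masses are not known exactly. Their poses are not given: they have to be found in the camera images.
- curing_box: UV curing box for castings: white housing 207 mm deep, 190 mm wide, 3.2 kg, loose on rubber feet, within 20 degrees of facing the robot. Origin: on the table, amid its width; +x to its back, z up. Front deck: x -107 to -55 mm, top at 82 mm, with a timer knob (26 mm wide, 12 mm proud) at y +60 mm and flat keys at y -48 and -70. Chamber behind, under the lid: x -55 to +100 mm, walls 98 mm high
- tab_press (a point): where to press the release tab: top of a black ribbed paddle amid the front deck, 40 mm wide, 96 mm above the table (deck: 82). It runs from 15 mm before this point to 25 mm behind it, where its hook rises 20 mm higher over the lid's edge; its front is kicked up 0.15 rad. It tips down: 3 to 4 mm (2.5 N) here frees the lid, full travel 7.3 mm (3.5 N, to 10 N if the fingertip is broad). Springs back
- tab (a joint): angle of the release tab, rad: 0 at rest, 0.26 pressed right down; the lid comes free at about 0.12
- lid (a joint): lid angle, rad: 0 to 0.01 shut and latched; about 0.5 where its spring lifts it by itself within about 1.5 s of the tab being pressed; 1.9 fully open, leaning back on its stop. Beyond 0.5 a stiff hinge holds it where it is left; about 1 N at its front edge moves it
- lid_edge (a point): middle of the lid's front edge, half-way through its thickness; moves with the lid. The lid is a flat panel, grey frame round a clear amber window, 12 mm thick, 190 mm wide; this edge is 153 mm from the hinge axis, 104 mm above the table when shut, under the tab's hook
- lid_hinge (a point): middle of the lid's hinge axis at the back of the box, 104 mm above the table, in the mid-plane of the lid; the axis runs along the box's y and this point is straight behind the tab (box +x). As the lid opens its front edge rises and swings over to the back
- figure: cast grey resin figure, 56 mm tall on a round 32 mm base, standing loose inside the chamber on a turntable 24 mm above the table; its top is 18 mm below the chamber's rim; origin: centre of its underside
- walker: a cast grey resin figure of a walking man, 85 mm tall on a round 49 mm base, standing loose on the table near the box; origin: centre of its underside
- bust: a cast grey resin bust, 78 mm tall and 46 mm wide on a round 42 mm foot, standing loose on the table near the box; origin: centre of its underside
- paint_pot: a small paint pot with a black cap, 38 mm in diameter, 42 mm tall, standing loose near the box; origin: centre of its underside
- glue_bottle: a slim clear glue bottle with a white cap, 32 mm in diameter, 95 mm tall, standing loose near the box; origin: centre of its underside
- model_car: a toy-sized model saloon car, 196 mm long, 72 mm wide, 61 mm tall, standing loose to the robot's right; origin: centre of its underside
- loupe_visor: a white head-worn magnifier visor, about 220 mm long, 165 mm wide and 60 mm tall, lying loose to the robot's left; its origin is under its front housing

How it is judged:
By the outcome, as a careful person would: the job done as asked, in the order asked, and still so for the second after the job is handed in, with the robot touching nothing.
It also fails if it takes over 38 s, if anything falls off the work surface, if the arm or the gripper's body presses on something with over 40 N, if the wrist force passes 120 N, or if a joint passes its speed limit or range.

## Robot

A 6-joint arm with a two-finger parallel gripper is mounted at the origin on the work surface. World frame = base frame: x ahead of the robot, y to its left, z up, the work surface at z = 0. Lengths are in m, angles in rad, forces in N, time in s.
With the tool pointing down it reaches from about 0.425 to 0.95 m from the base axis. Payload 3.5 kg.
Tool frame: the origin (TCP) lies on the centre line of the jaws, within the pads' length; the fingertips stand ahead of it and the grasp point (between the pads) lies 11 mm behind it (tips_ahead is the z of the fingertips in the tool frame, in m); z points along the fingers, y is the direction in which the jaws open and shut (so a half turn about z gives the same grasp; the last joint's range is limited). The gripper opens to 85 mm and grips with 20 to 120 N. Pads are 22 mm wide; open, the fingers measure 114 mm over their backs; the gripper's body (76 mm by 85 mm) begins 54 mm behind the grasp point. The pads swing forward as they close: fully open they stand 13 mm farther back than shut.
Start: joints at [1.14, 0.286, 1.577, -0, 1.279, -0.15], TCP at [0.187, 0.649, 0.239] pointing down, gripper open.
Joint ranges: [-2.77, 2.77], [-0.9, 2.22], [0.21, 2.48], [-1.53, 4.67], [0.24, 2.81], [-2.84, 2.84]. Speed limits (rad/s): [2.79, 2.79, 3.14, 3.14, 3.14, 3.14].

## Interface

Orientations are given as a unit quaternion [x, y, z, w].
In Python, from plant import * gives the robot as it stands. The module is installed in compiled form; this text tells all that it offers.
- The arm moves only by the tool move_arm, never from a script. Its arguments are lists of equal length, an entry for each row: "linear": the shift along the world's x, y, z in m, a list of three; "twist": the turn, a rotation vector about the world's x, y, z in degrees, a list of three. A call has 1 to 20 rows; each row shifts and turns the pose as measured when the row begins; what a row does not reach is not made up. A row lasts 1/12 s, in which the tool goes at most 41.7 mm and 7.16 degrees, less where a joint would pass 70% of its speed; a pose out of reach is approached as far as the arm can. A call is refused whole if a number of a shift passes 0.0417 or a number of a turn 7.16, either way. A call with a gripper value outside its range is refused whole. "grip" is the opening, from 0 (shut) to 1 (fully open), set as the call begins (left out, the last holds). The fingers move at their own pace and stop on an object; "force" is the grip in N (left out, the last holds). Time passes only in rows, so rows that do not move let the fingers close. It gives the time, the measured TCP pose, the force and the opening at its end, in the units of the state.
- get_state(): the state, without advancing time (a new reading comes with each control period).
- read_camera(name): name is "side" or "top"; returns a dict with "img" (384x512x3 uint8, blue, green, red), "depth" (384x512 float32, m along the optical axis (not along the pixel's ray), 0 where there is no reading), "fx", "fy", "cx", "cy" (pixels), "rvec" (rotation vector, rad) and "tvec" (3), from world to camera coordinates, as OpenCV has them. Camera axes: x right, y down, z forward; pixel columns grow to the right and rows downward; lengths in m; the calibration is good to about 2 mm. A picture is of the moment at which its call begins.
- sign_off(): hands the job in, once; it reports no verdict.
The state is a dict: "time": time; "qpos": joint angles; "dq": joint speeds; "joint_efforts": joint torques, N m; "eef_pos": TCP position; "tcp_rot": TCP orientation; "contact_force": force on the tool from outside, world axes, zero at the start; "wrist_torque": the same for the moment, N m; "opening": opening from 0.0 (shut) to 1.0 (fully open).
Only numpy, scipy, OpenCV 4.12 (cv2) and the standard library are available. Lean on these libraries where they do the work, as an engineer would, in place of code of your own. Each camera call takes 0.05 s, during which the arm holds its last target.

## Working session

There is one attempt and no reset: what is moved stays moved. The work goes in short steps, Python scripts to look and compute and a tool call to move; the robot and the scene stay as the last step left them, time stands still between calls to the robot, and variables do not carry over. Pictures are saved under pics/ and viewed, and the job is handed in when it is done.

Besides the shell and the picture viewer there is one more tool, called as name(argument=value, ...), one argument or row to a line, values as JSON. move_arm: Moves the arm, as the interface text tells. Its arguments: {"type":"object","properties":{"linear":{"type":"array","items":{"type":"array","items":{"type":"number"}}},"twist":{"type":"array","items":{"type":"array","items":{"type":"number"}}},"grip":{"type":"number"},"force":{"type":"number"}},"required":["linear","twist"]}

```bash
mkdir -p pics; cat > h.py <<'E'
from plant import *
import numpy as np, cv2
def save(n,t):
    c=read_camera(n); cv2.imwrite(f"pics/{t}.png",c["img"]); np.savez(f"{t}.npz",**c); return c
def w(c,u,v,d=None):
    d=c["depth"][int(v),int(u)] if d is None else d
    R=cv2.Rodrigues(np.array(c["rvec"],float))[0]
    p=np.array([(u-c["cx"])/c["fx"]*d,(v-c["cy"])/c["fy"]*d,d])
    return R.T@(p-np.array(c["tvec"]).ravel())
def cloud(c):
    v,u=np.mgrid[0:384,0:512]; d=c["depth"].astype(float)
    R=cv2.Rodrigues(np.array(c["rvec"],float))[0]
    P=np.stack([(u-c["cx"])/c["fx"]*d,(v-c["cy"])/c["fy"]*d,d],-1)-np.array(c["tvec"]).ravel()
    P=P@R; P[d==0]=np.nan; return P
E
python3 - <<'E'
from h import *
print(get_state())
for n in("side","top"): c=save(n,n+"0"); print(n,c["fx"],c["rvec"],c["tvec"])
E
```

```text
{'time': 0.0, 'qpos': array([ 1.13999869e+00,  2.87156070e-01,  1.57811996e+00,  1.43836503e-05,
        1.27863927e+00, -1.50006594e-01]), 'dq': array([0.00047845, 0.00053215, 0.00079734, 0.00041614, 0.00072312,
       0.00125499]), 'joint_efforts': array([ 1.10031240e-03, -4.05972326e+01, -2.92640376e+01,  2.51939014e-05,
        5.71584504e-03,  5.04873242e-06]), 'eef_pos': array([0.18676262, 0.64799997, 0.23798445]), 'tcp_rot': array([ 1.39936720e-01,  9.90159768e-01, -1.11072332e-03, -3.39126040e-04]), 'contact_force': array([0.36353271, 0.06633865, 0.87913893]), 'wrist_torque': array([0.02485627, 0.08483353, 0.01014475]), 'opening': 0.9987897730427299}
side 383.4462813699967 [ 2.15290961 -0.60386571  0.31464365] [-0.43943957  0.25084251  1.04000373]
top 412.2706683809442 [ 2.22486414 -2.1663512   0.08106358] [-0.02303358  0.49489816  1.34648345]
```

View pics/side0.png

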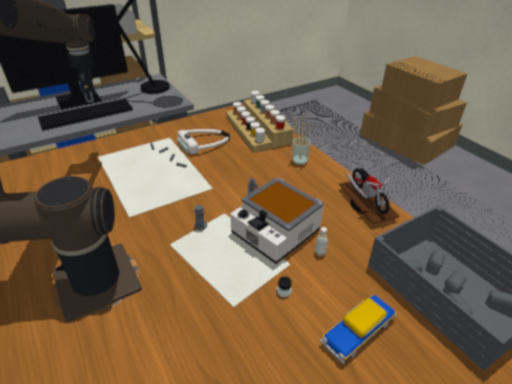

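View pics/top0.png

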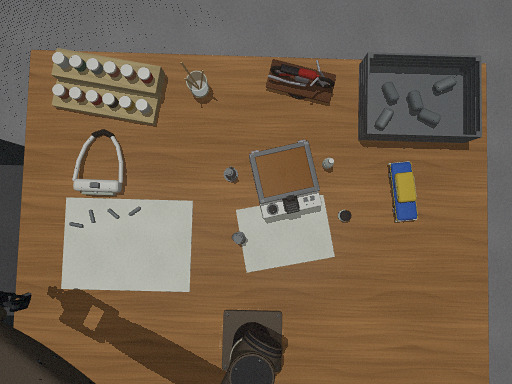

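The side view shows the box at about (277,218). In the top view, the lid is at about (285,172), with the knob, tab (291,205) and keys on the front deck. The box is turned slightly. Next I'll fit the lid and deck from depth.

```bash
cat > fit.py <<'E'
from h import *
for t in("top0","side0"):
    c=dict(np.load(t+".npz")); P=cloud(c)
    lo=np.array([.3,-.25]);hi=np.array([.75,.15])
    sel=(P[...,2]>.1)&(P[...,2]<.122)&(P[...,0]>.3)&(P[...,0]<.8)&(P[...,1]>-.25)&(P[...,1]<.15)
    n,l,s,_=cv2.connectedComponentsWithStats(sel.astype(np.uint8)); k=1+np.argmax(s[1:,4])
    pts=P[l==k]; print(t,len(pts),np.median(pts[:,2]),s[k])
    r=cv2.minAreaRect(pts[:,:2].astype(np.float32)*1000);print(r,cv2.boxPoints(r))
    tab=P[200:212,280:300] if t=="top0" else None
    if tab is not None:
        for v in range(194,216,2): print(v,[tuple(np.round(P[v,u]*1000).astype(int)) for u in (272,285,291,296,310)])
c=dict(np.load("top0.npz"));i=cv2.resize(c["img"][130:260,210:380],None,fx=4,fy=4,interpolation=cv2.INTER_CUBIC);cv2.imwrite("pics/topz.png",i)
c=dict(np.load("side0.npz"));i=cv2.resize(c["img"][165:305,180:345],None,fx=4,fy=4,interpolation=cv2.INTER_CUBIC);cv2.imwrite("pics/sidez.png",i)
E
python3 fit.py
```

```text
top0 3179 0.10694646513888585 [ 249  139   71   65 3179]
((539.9021606445312, -86.47386932373047), (174.27780151367188, 190.4635009765625), 14.532880783081055) [[ 431.65436   -16.155418]
 [ 479.44843  -200.52481 ]
 [ 648.14996  -156.79233 ]
 [ 600.3559     27.577072]]
194 [(np.int64(471), np.int64(-51), np.int64(106)), (np.int64(472), np.int64(-90), np.int64(114)), (np.int64(472), np.int64(-109), np.int64(107)), (np.int64(473), np.int64(-124), np.int64(111)), (np.int64(475), np.int64(-172), np.int64(80))]
196 [(np.int64(465), np.int64(-51), np.int64(107)), (np.int64(466), np.int64(-91), np.int64(106)), (np.int64(466), np.int64(-109), np.int64(110)), (np.int64(468), np.int64(-127), np.int64(82)), (np.int64(469), np.int64(-171), np.int64(82))]
198 [(np.int64(458), np.int64(-51), np.int64(108)), (np.int64(461), np.int64(-93), np.int64(79)), (np.int64(460), np.int64(-109), np.int64(116)), (np.int64(461), np.int64(-127), np.int64(87)), (np.int64(463), np.int64(-172), np.int64(82))]
200 [(np.int64(452), np.int64(-51), np.int64(107)), (np.int64(454), np.int64(-92), np.int64(93)), (np.int64(
[... 1362 characters left out ...]
nt64(97)), (np.int64(417), np.int64(-94), np.int64(81)), (np.int64(417), np.int64(-111), np.int64(97)), (np.int64(418), np.int64(-137), np.int64(1)), (np.int64(419), np.int64(-183), np.int64(2))]
214 [(np.int64(409), np.int64(-54), np.int64(79)), (np.int64(410), np.int64(-100), np.int64(0)), (np.int64(411), np.int64(-120), np.int64(3)), (np.int64(411), np.int64(-137), np.int64(3)), (np.int64(413), np.int64(-184), np.int64(-4))]
side0 2338 0.1079327862844422 [ 241  178   82   54 2338]
((538.191650390625, -86.96153259277344), (173.91461181640625, 193.34329223632812), 15.317036628723145) [[ 428.78644   -16.694399]
 [ 479.85992  -203.16992 ]
 [ 647.59686  -157.22867 ]
 [ 596.5234     29.246857]]
```

View pics/topz.png

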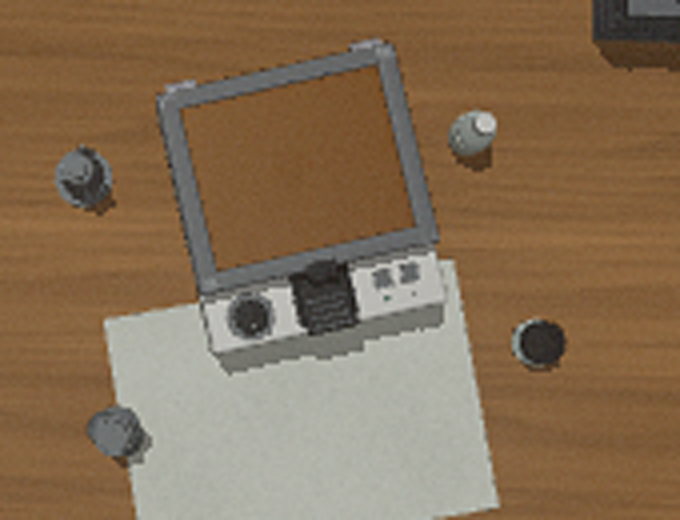

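View pics/sidez.png

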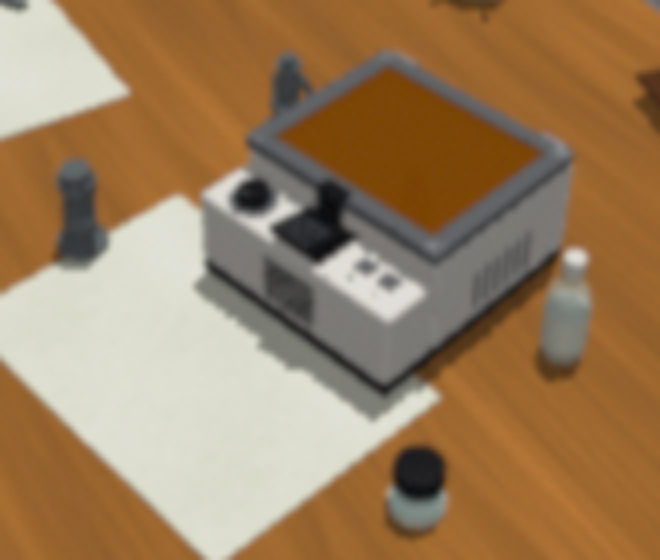

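```bash
cat > m.py <<'E'
from h import *
c=dict(np.load("top0.npz")); R=cv2.Rodrigues(np.array(c["rvec"],float))[0];T=c["tvec"].ravel()
def wz(u,v,z):
    r=R.T@np.array([(u-c["cx"])/c["fx"],(v-c["cy"])/c["fy"],1]);o=-R.T@T
    return o+r*(z-o[2])/r[2]
f=lambda q,z:[wz(210+(u+.5)/4-.5,130+(v+.5)/4-.5,z)*1000 for u,v in q]
W=np.array(f([(183,107),(380,67),(415,230),(217,272)],.110))
L=np.array(f([(160,97),(392,45),(437,240),(205,290)],.110))
D=np.array(f([(443,303),(217,353)],.082))
K=np.array(f([(251,315)],.094)); TB=np.array(f([(302,335),(356,327),(325,300)],.092))
for n,a in(("W",W),("L",L)):
    print(n,a.round(0).tolist(),a.mean(0).round(1))
    for i,j in((0,3),(1,2),(0,1),(3,2)):
        d=a[i]-a[j]; print(i,j,np.linalg.norm(d).round(1),np.degrees(np.arctan2(d[1],d[0])).round(1))
print(D.round(0),np.degrees(np.arctan2(*(D[1]-D[0])[[1,0]])),np.linalg.norm(D[1]-D[0]));
a=np.radians(14);X=np.array([np.cos(a),np.sin(a)]);Y=np.array([-X[1],X[0]])
for n,p in(("Lf",(L[2]+L[3])/2),("Lb",(L[0]+L[1])/2),("Lc",L.mean(0)),("Wc",W.mean(0)),("K",K[0]),("Df",D.mean(0)),("T1",TB[0]),("T2",TB[1]),("Tc",TB[2])):
    print(n,p.round(0),"along",(p[:2]@X).round(1),"lat",(p[:2]@Y).round(1))
E
python3 m.py
```

```text
W [[586.0, 3.0, 110.0], [621.0, -148.0, 110.0], [495.0, -178.0, 110.0], [459.0, -26.0, 110.0]] [540.1 -87.  110. ]
0 3 130.1 13.1
1 2 129.1 13.2
0 1 155.7 103.2
3 2 155.9 103.5
L [[593.0, 21.0, 110.0], [638.0, -157.0, 110.0], [488.0, -195.0, 110.0], [445.0, -17.0, 110.0]] [541.  -86.9 110. ]
0 3 152.9 14.6
1 2 155.0 14.0
0 1 184.3 104.3
3 2 182.7 103.7
[[ 440. -205.   82.]
 [ 397.  -28.   82.]] 103.93408064140712 181.69826736228836
Lf [ 466. -106.  110.] along 426.9 lat -215.6
Lb [616. -68. 110.] along 580.9 lat -214.7
Lc [541. -87. 110.] along 503.9 lat -215.2
Wc [540. -87. 110.] along 503.0 lat -215.1
K [427. -54.  94.] along 401.1 lat -155.3
Df [ 418. -116.   82.] along 377.8 lat -214.2
T1 [412. -94.  92.] along 377.4 lat -190.7
T2 [ 420. -136.   92.] along 374.4 lat -233.1
Tc [ 440. -111.   92.] along 400.0 lat -214.2
```

move_arm(
  linear=[
    [0.028,-0.04,0],
    [0.028,-0.04,0],
    [0.028,-0.04,0],
    [0.028,-0.04,0],
    [0.028,-0.04,0],
    [0.028,-0.04,0],
    [0.028,-0.04,0],
    [0.028,-0.04,0],
    [0.028,-0.04,0],
    [0.028,-0.04,0],
    [0.028,-0.04,0],
  ],
  twist=[
    [0,0,3],
    [0,0,3],
    [0,0,3],
    [0,0,3],
    [0,0,3],
    [0,0,3],
    [0,0,3],
    [0,0,3],
    [0,0,3],
    [0,0,3],
    [0,0,0],
  ],
  grip=0,
  force=20,
)

```text
time: 1.02
eef_pos: [0.4442, 0.2671, 0.2316]
tcp_rot: [-0.142, 0.99, -0.004, -0.004]
contact_force: [0.6, 0.4, 0.7]
opening: -0.003
```

```bash
python3 - <<'E'
import plant; print([n for n in dir(plant) if n[0]!='_']); print(getattr(plant,'tips_ahead',None))
E
```

```text
['Unreachable', 'get_state', 'read_camera', 'sign_off', 'tips_ahead']
0.008
```

move_arm(
  linear=[
    [0,-0.038,0],
    [0,-0.038,0],
    [0,-0.038,0],
    [0,-0.038,0],
    [0,-0.038,0],
    [0,-0.038,0],
    [0,-0.038,0],
    [-0.003,-0.038,0],
    [-0.003,-0.038,0],
    [-0.003,-0.03,0],
    [0,-0.01,0],
  ],
  twist=[
    [0,0,-2],
    [0,0,0],
    [0,0,0],
    [0,0,0],
    [0,0,0],
    [0,0,0],
    [0,0,0],
    [0,0,0],
    [0,0,0],
    [0,0,0],
    [0,0,0],
  ],
)

```text
time: 1.93
eef_pos: [0.4323, -0.1371, 0.2281]
tcp_rot: [-0.121, 0.993, -0.005, -0.005]
contact_force: [-0.3, -0.6, 0.0]
opening: -0.006
```

```bash
python3 - <<'E'
from h import *
s=get_state();print(s["eef_pos"],s["tcp_rot"],s["contact_force"],s["qpos"])
E
```

```text
[ 0.43225528 -0.13710556  0.22806249] [-0.12147718  0.99257117 -0.0048389  -0.00472777] [-0.30610923 -0.55660655  0.04515116] [-0.52421096 -0.20906989  2.10857646 -0.01417073  1.24384108 -2.33400585]
```

move_arm(
  linear=[
    [-0.003,0.0225,0],
    [0,0,0],
    [0,0,-0.03],
    [0,0,-0.03],
    [0,0,-0.03],
    [0,0,0],
  ],
  twist=[
    [0,0,0],
    [0,0,0],
    [0,0,0],
    [0,0,0],
    [0,0,0],
    [0,0,0],
  ],
)

```text
time: 2.43
eef_pos: [0.4291, -0.1195, 0.1368]
tcp_rot: [-0.118, 0.993, -0.007, -0.002]
contact_force: [-0.9, 1.3, -0.9]
opening: 0.003
```

```bash
python3 - <<'E'
from h import *
s=get_state();print(s["eef_pos"],s["tcp_rot"],s["contact_force"])
for n in("side","top"):
    c=save(n,n+"1"); i=c["img"][150:290,190:340] if n=="side" else c["img"][120:260,215:365]
    cv2.imwrite(f"pics/{n}1z.png",cv2.resize(i,None,fx=4,fy=4,interpolation=cv2.INTER_CUBIC))
E
```

```text
[ 0.42908497 -0.11950046  0.13682392] [-0.11787979  0.99299678 -0.00745199 -0.00249387] [-0.90864892  1.32547395 -0.88721534]
```

View pics/side1z.png

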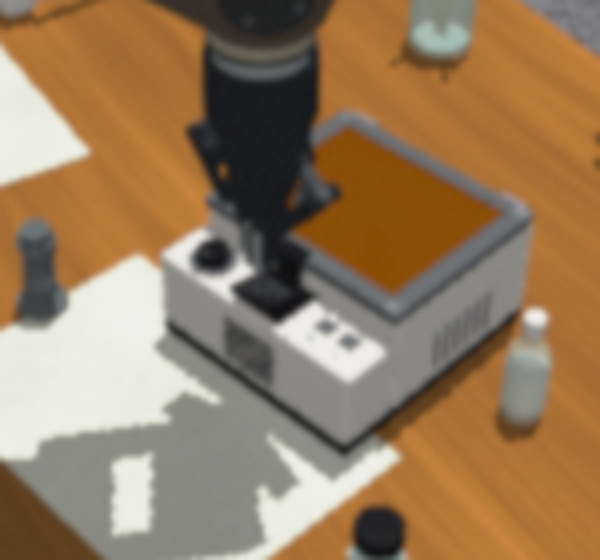

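View pics/top1z.png

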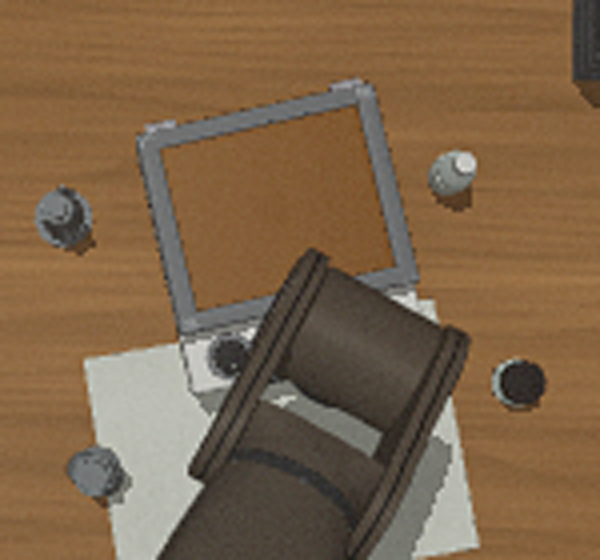

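```bash
python3 - <<'E'
from h import *
c=dict(np.load("side1.npz")); a=np.radians(14);X=np.array([np.cos(a),np.sin(a)]);Y=np.array([-X[1],X[0]])
O=.4825*X-.215*Y
def bp(x,y,z): return np.append(O+x*X+y*Y,z)
K=np.array([[c["fx"],0,c["cx"]],[0,c["fy"],c["cy"]],[0,0,1]],float)
i=cv2.resize(c["img"][150:290,190:340],None,fx=5,fy=5,interpolation=cv2.INTER_CUBIC)
i=cv2.convertScaleAbs(i,alpha=1.6,beta=30)
def dr(p,col,r=3):
    q=cv2.projectPoints(np.array([p]),c["rvec"],c["tvec"],K,None)[0].ravel(); q=(q-[190,150]+.5)*5-.5
    cv2.circle(i,tuple(int(v) for v in q),r,col,-1)
for p in[(-.107,.095,.082),(-.107,-.095,.082),(-.055,-.095,.11),(.1,-.095,.11),(-.055,.06,.082)]: dr(bp(*p),(0,0,255))
for x in(-.104,-.089,-.064):
    for y in(-.02,.02): dr(bp(x,y,.096),(0,255,0))
dr(bp(-.064,0,.116),(255,255,0))
e=np.array([.4291,-.1195,.1288]); dr(e,(255,0,255)); e[2]=.0965;dr(e,(255,0,255))
cv2.imwrite("pics/proj1.png",i)
E
```

```text
(no output)
```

View pics/proj1.png

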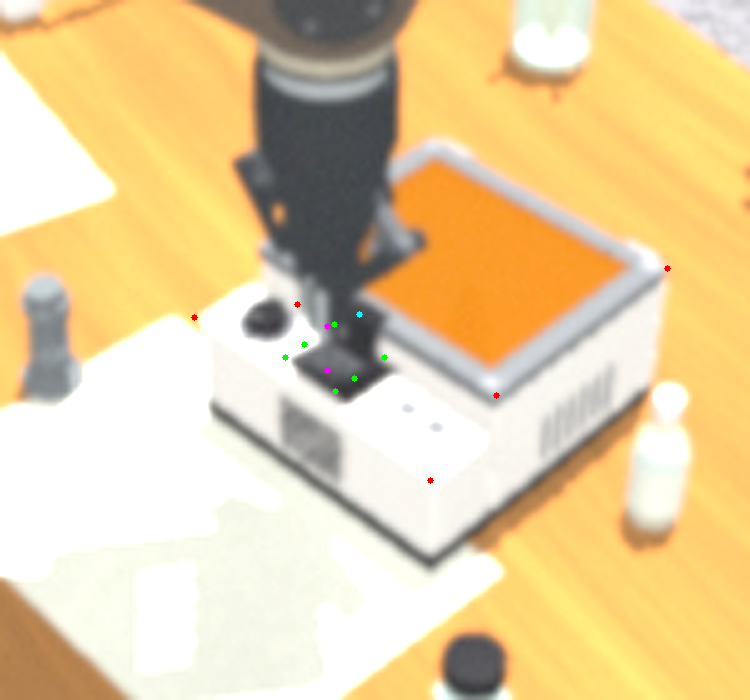

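move_arm(
  linear=[
    [0,0.001,-0.014],
    [0,0,-0.012],
    [0,0,-0.002],
    [0,0,-0.001],
  ],
  twist=[
    [0,0,0],
    [0,0,0],
    [0,0,0],
    [0,0,0],
  ],
)

```text
time: 2.87
eef_pos: [0.4384, -0.1229, 0.1219]
tcp_rot: [-0.119, 0.993, -0.015, 0.008]
contact_force: [0.1, -0.4, 0.5]
opening: -0.002
```

```bash
python3 - <<'E'
from h import *
from scipy.spatial.transform import Rotation as Ro
s=get_state();print(s["eef_pos"],s["qpos"].round(3),s["dq"].round(3),s["contact_force"]);print(Ro.from_quat(s["tcp_rot"]).as_matrix().round(3))
E
```

```text
[ 0.43841491 -0.12294787  0.12191099] [-0.488 -0.087  2.211 -0.019  0.988 -2.287] [ 0.001  0.006 -0.017 -0.001 -0.02  -0.001] [ 0.09685391 -0.44641955  0.51192659]
[[-0.972 -0.235  0.019]
 [-0.236  0.971 -0.027]
 [-0.012 -0.031 -0.999]]
```

move_arm(
  linear=[
    [-0.006,0.004,-0.004],
    [-0.004,0.002,-0.004],
  ],
  twist=[
    [0,0,0],
    [0,0,0],
  ],
)

```text
time: 3.03
eef_pos: [0.4309, -0.1182, 0.1177]
tcp_rot: [-0.119, 0.993, -0.017, 0.011]
contact_force: [-0.9, -0.8, -0.3]
opening: -0.0
```

```bash
python3 - <<'E'
from h import *
s=get_state();print(s["eef_pos"],s["qpos"].round(3),s["dq"].round(3),s["contact_force"],s["joint_efforts"].round(1))
E
```

```text
[ 0.43089461 -0.1181597   0.11772883] [-0.487 -0.105  2.237 -0.019  0.973 -2.286] [-0.006 -0.066  0.116 -0.003 -0.104 -0.004] [-0.88069749 -0.75533048 -0.2634644 ] [ -0.1 -21.4 -26.6  -0.   -0.1   0. ]
```

move_arm(
  linear=[
    [-0.002,0,-0.005],
    [-0.002,0,-0.004],
    [-0.001,0,-0.003],
    [0,0,-0.001],
  ],
  twist=[
    [1,1,0],
    [0.8,0.5,0],
    [0,0,0],
    [0,0,0],
  ],
)

```text
time: 3.37
eef_pos: [0.4252, -0.118, 0.1054]
tcp_rot: [-0.119, 0.993, 0.001, -0.0]
contact_force: [-1.7, -0.7, 2.3]
opening: 0.003
```

```bash
cat > st.py <<'E'
from h import *
from scipy.spatial.transform import Rotation as Ro
s=get_state();p=s["eef_pos"];M=Ro.from_quat(s["tcp_rot"]).as_matrix()
a=np.radians(14);X=np.array([np.cos(a),np.sin(a)]);Y=np.array([-X[1],X[0]])
print(s["time"],p.round(4),"box x,y mm",((p[:2]@X-.4825)*1000).round(1),((p[:2]@Y+.215)*1000).round(1),"F",s["contact_force"].round(1),"fix deg",np.degrees([-M[1,2],M[0,2]]).round(1),"yyaw",np.degrees(np.arctan2(M[1,1],M[0,1])).round(1),s["qpos"].round(2))
E
python3 st.py
```

```text
3.3667 [ 0.4252 -0.118   0.1054] box x,y mm -98.5 -2.3 F [-1.7 -0.7  2.3] fix deg [-0.1 -0.1] yyaw 103.7 [-0.5  -0.08  2.24  0.    0.98 -2.31]
```

move_arm(
  linear=[
    [0.004,0.001,0],
    [0.002,0,-0.004],
    [0,0,-0.004],
    [0,0,-0.003],
  ],
  twist=[
    [0,0,0],
    [0,0,0],
    [0,0,0],
    [0,0,0],
  ],
)

```text
time: 3.7
eef_pos: [0.431, -0.1183, 0.0962]
tcp_rot: [-0.12, 0.993, 0.001, -0.004]
contact_force: [-13.9, 2.8, 30.1]
opening: -0.002
```

```bash
python3 st.py;python3 - <<'E'
from h import *
c=save("side","side2");i=c["img"][130:270,190:340];cv2.imwrite(f"pics/side2z.png",cv2.convertScaleAbs(cv2.resize(i,None,fx=4,fy=4,interpolation=cv2.INTER_CUBIC),alpha=1.5,beta=20))
E
```

```text
3.7 [ 0.431  -0.1183  0.0962] box x,y mm -92.9 -4.1 F [-13.9   2.8  30.1] fix deg [-0.  -0.4] yyaw 103.8 [-0.49 -0.04  2.23 -0.    0.97 -2.3 ]
```

View pics/side2z.png

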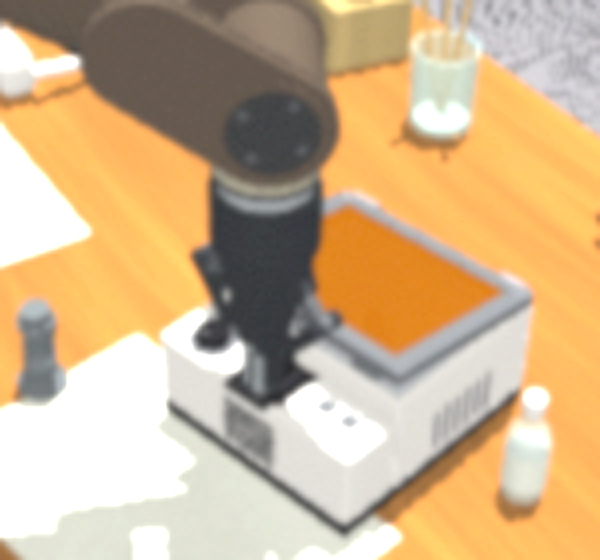

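move_arm(
  linear=[
    [-0.003,0,0.002],
  ],
  twist=[
    [0,0,0],
  ],
)

```text
time: 3.83
eef_pos: [0.429, -0.1185, 0.0993]
tcp_rot: [-0.12, 0.993, 0.001, -0.003]
contact_force: [0.4, 0.2, 1.5]
opening: -0.001
```

```bash
python3 st.py;python3 - <<'E'
from h import *
c=save("side","side3");i=c["img"][130:270,190:340];cv2.imwrite(f"pics/side3z.png",cv2.convertScaleAbs(cv2.resize(i,None,fx=4,fy=4,interpolation=cv2.INTER_CUBIC),alpha=1.5,beta=20))
E
```

```text
3.8333 [ 0.429  -0.1185  0.0993] box x,y mm -94.9 -3.8 F [0.4 0.2 1.5] fix deg [-0.  -0.4] yyaw 103.8 [-0.5  -0.05  2.23 -0.    0.97 -2.31]
```

View pics/side3z.png

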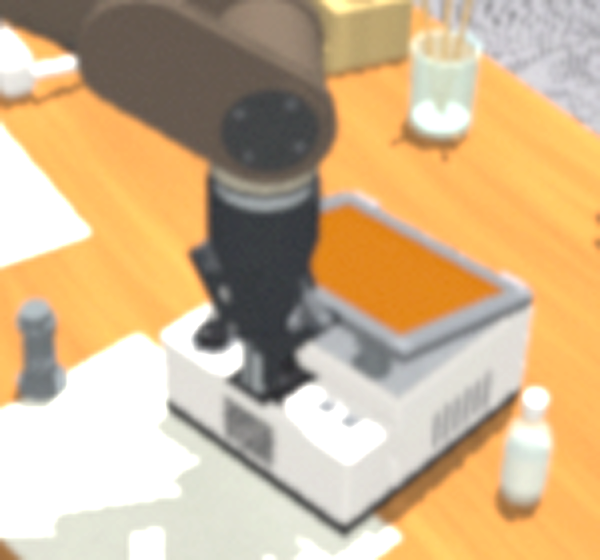

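move_arm(
  linear=[
    [0,0,0.004],
    [0,0,0.004],
    [-0.001,0,0.004],
    [-0.001,0,0.001],
    [0,0,0],
    [0,0,0],
    [0,0,0],
    [0,0,0],
    [0,0,0],
    [0,0,0],
  ],
  twist=[
    [0,0,0],
    [0,0,0],
    [0,0,0],
    [0,0,0],
    [0,0,0],
    [0,0,0],
    [0,0,0],
    [0,0,0],
    [0,0,0],
    [0,0,0],
  ],
)

```text
time: 4.72
eef_pos: [0.4261, -0.1175, 0.1112]
tcp_rot: [-0.12, 0.993, 0.002, -0.004]
contact_force: [0.3, 0.2, -0.8]
opening: 0.003
```

```bash
python3 st.py;python3 - <<'E'
from h import *
for n in("side","top"):
    c=save(n,n+"4"); i=c["img"][130:270,190:340] if n=="side" else c["img"][120:260,215:365]
    cv2.imwrite(f"pics/{n}4z.png",cv2.convertScaleAbs(cv2.resize(i,None,fx=4,fy=4,interpolation=cv2.INTER_CUBIC),alpha=1.5,beta=20))
E
```

```text
4.7167 [ 0.4261 -0.1175  0.1112] box x,y mm -97.5 -2.1 F [ 0.3  0.2 -0.8] fix deg [-0.1 -0.5] yyaw 103.8 [-0.5  -0.08  2.23 -0.    1.   -2.31]
```

View pics/side4z.png

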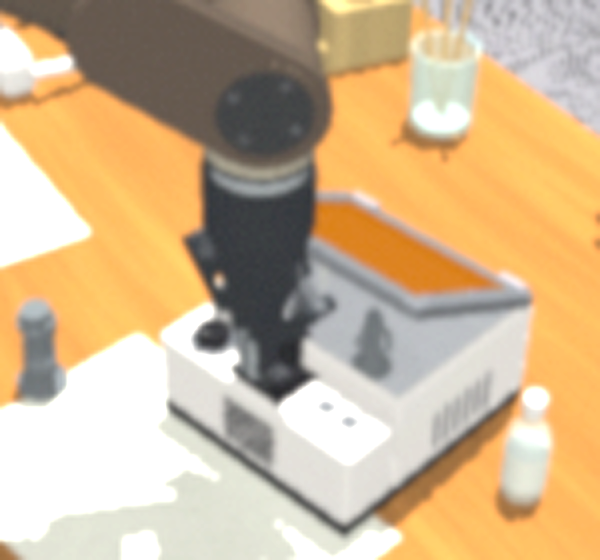

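View pics/top4z.png

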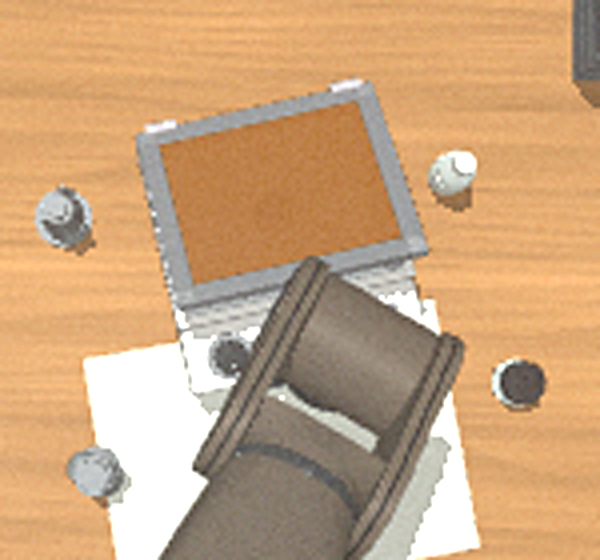

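move_arm(
  linear=[
    [0,0,0.02],
    [0,0,0.02],
    [0,0,0.007],
    [0.015,0.004,0],
    [0.015,0.004,0],
    [0.004,0.001,0],
    [0,0,0],
  ],
  twist=[
    [0,-0.5,0],
    [0,0,0],
    [0,0,0],
    [0,0,0],
    [0,0,0],
    [0,0,0],
    [0,0,0],
  ],
)

```text
time: 5.4
eef_pos: [0.4601, -0.108, 0.1589]
tcp_rot: [-0.12, 0.993, 0.002, -0.0]
contact_force: [-0.8, -0.6, 0.5]
opening: 0.001
```

```bash
cat > pic.py <<'E'
from h import *
import sys
k=sys.argv[1]
for n in("side","top"):
    c=save(n,n+k); i=c["img"][110:270,190:340] if n=="side" else c["img"][100:260,215:365]
    cv2.imwrite(f"pics/{n}{k}z.png",cv2.convertScaleAbs(cv2.resize(i,None,fx=3.7,fy=3.7,interpolation=cv2.INTER_CUBIC),alpha=1.5,beta=20))
    if n=="side": a=c
i=[cv2.imread(f"pics/{n}{k}z.png") for n in("side","top")]
cv2.imwrite(f"pics/b{k}.png",cv2.resize(np.hstack(i),(800,430)))
E
python3 st.py; python3 pic.py 5
```

```text
5.4 [ 0.4601 -0.108   0.1589] box x,y mm -62.2 -1.1 F [-0.8 -0.6  0.5] fix deg [-0.2 -0. ] yyaw 103.8 [-0.45 -0.08  2.13  0.    1.09 -2.26]
```

View pics/b5.png

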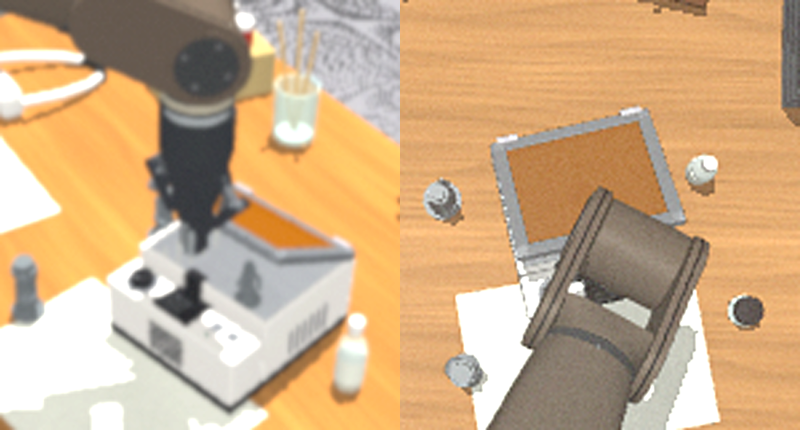

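move_arm(
  linear=[
    [0.0116,0.0029,0.001],
    [0.009,0.002,0.01],
    [0.008,0.002,0.012],
    [0.008,0.002,0.011],
    [0.009,0.002,0.01],
    [0.009,0.002,0.008],
    [0.01,0.0025,0.007],
    [0.01,0.0025,0.006],
  ],
  twist=[
    [0,0,0],
    [0,0,0],
    [0,0,0],
    [0,0,0],
    [0,0,0],
    [0,0,0],
    [0,0,0],
    [0,0,0],
  ],
)

```text
time: 6.17
eef_pos: [0.5318, -0.0895, 0.2254]
tcp_rot: [-0.119, 0.993, 0.003, -0.01]
contact_force: [0.1, -0.4, -0.1]
opening: -0.002
```

```bash
python3 st.py; python3 pic.py 6
```

```text
6.1667 [ 0.5318 -0.0895  0.2254] box x,y mm 11.8 -0.5 F [ 0.1 -0.4 -0.1] fix deg [-0.2 -1.2] yyaw 103.6 [-0.35  0.01  1.91 -0.    1.24 -2.16]
```

View pics/b6.png

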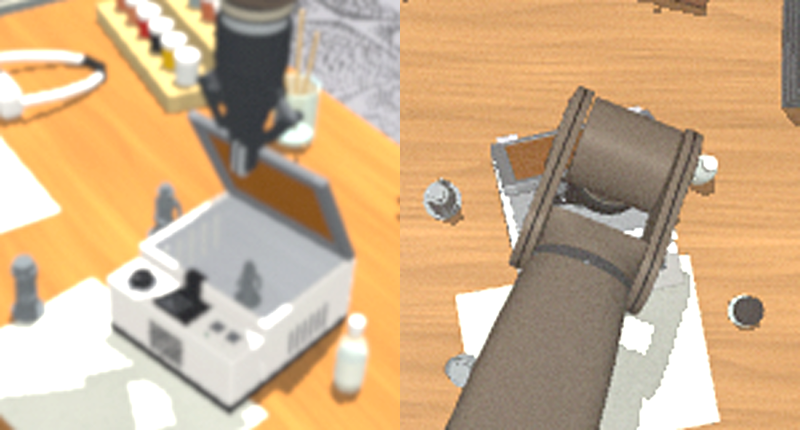

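move_arm(
  linear=[
    [0.0105,0.0026,0.006],
    [0.0105,0.0026,0.005],
    [0.0105,0.0026,0.004],
    [0.0105,0.0026,0.002],
    [0.0105,0.0026,0.001],
    [0.0105,0.0026,0.001],
    [0.0105,0.0026,0],
    [0.0105,0.0026,0],
    [0.008,0.002,-0.001],
    [0.008,0.002,-0.001],
  ],
  twist=[
    [0,0,0],
    [0,-1,0],
    [0,0,0],
    [0,0,0],
    [0,0,0],
    [0,0,0],
    [0,0,0],
    [0,0,0],
    [0,0,0],
    [0,0,0],
  ],
)

```text
time: 7.1
eef_pos: [0.6344, -0.0632, 0.2414]
tcp_rot: [-0.119, 0.993, 0.002, -0.002]
contact_force: [-1.0, -0.8, -0.4]
opening: -0.001
```

```bash
python3 st.py; python3 pic.py 7
```

```text
7.1 [ 0.6344 -0.0632  0.2414] box x,y mm 117.8 0.2 F [-1.  -0.8 -0.4] fix deg [-0.2 -0.3] yyaw 103.6 [-0.26  0.21  1.67  0.    1.27 -2.07]
```

View pics/b7.png

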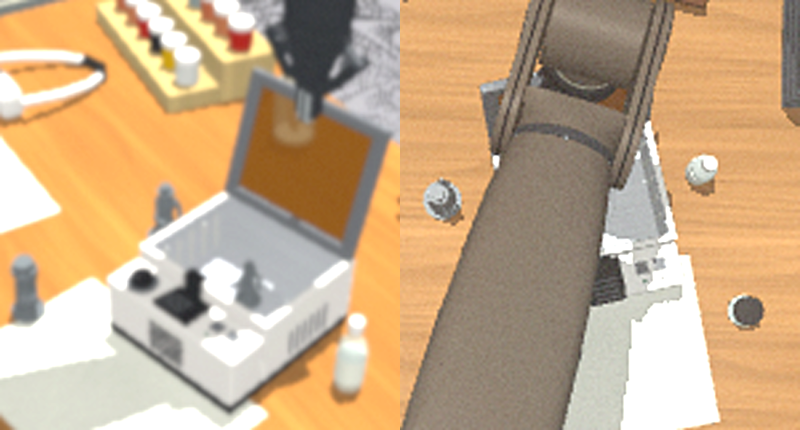

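move_arm(
  linear=[
    [0.004,0.001,0],
    [0.004,0.001,0],
    [0.003,0.001,0],
  ],
  twist=[
    [0,0,0],
    [0,0,0],
    [0,0,0],
  ],
)

```text
time: 7.45
eef_pos: [0.6421, -0.061, 0.2404]
tcp_rot: [-0.119, 0.993, 0.002, -0.008]
contact_force: [-14.0, -4.7, 6.5]
opening: -0.002
```

```bash
python3 st.py
```

```text
7.45 [ 0.6421 -0.061   0.2404] box x,y mm 125.8 0.4 F [-14.   -4.7   6.5] fix deg [-0.1 -1. ] yyaw 103.7 [-0.25  0.23  1.64 -0.    1.29 -2.06]
```

move_arm(
  linear=[
    [-0.004,-0.001,0],
    [-0.004,-0.001,0],
  ],
  twist=[
    [0,0,0],
    [0,0,0],
  ],
)

```text
time: 7.62
eef_pos: [0.6338, -0.0634, 0.2405]
tcp_rot: [-0.119, 0.993, 0.002, -0.009]
contact_force: [0.2, 0.5, 0.6]
opening: -0.001
```

```bash
python3 st.py; python3 pic.py 8
```

```text
7.6167 [ 0.6338 -0.0634  0.2405] box x,y mm 117.2 0.2 F [0.2 0.5 0.6] fix deg [-0.1 -1.1] yyaw 103.7 [-0.26  0.21  1.66 -0.    1.28 -2.07]
```

View pics/b8.png

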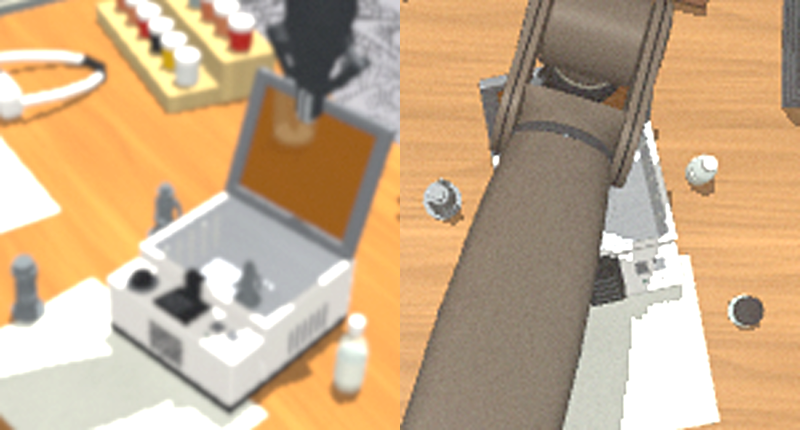

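move_arm(
  linear=[
    [-0.02,-0.005,0],
    [-0.03,-0.007,0.02],
    [-0.03,-0.007,0.03],
    [-0.02,0.02,0.03],
    [0,0.04,0.01],
    [0,0.04,0],
    [0,0.04,0],
    [0,0.04,0],
    [0,0.04,0],
    [0,0.04,0],
    [0,0.02,0],
    [0,0,0],
  ],
  twist=[
    [0,0,0],
    [0,0,0],
    [0,0,0],
    [0,0,0],
    [0,0,0],
    [0,0,0],
    [0,0,0],
    [0,0,0],
    [0,0,0],
    [0,0,0],
    [0,0,0],
    [0,0,0],
  ],
)

```text
time: 8.72
eef_pos: [0.5276, 0.2079, 0.3376]
tcp_rot: [-0.114, 0.993, 0.005, 0.001]
contact_force: [0.0, -0.4, -0.3]
opening: -0.001
```

```bash
python3 st.py; python3 pic.py 9; python3 - <<'E'
from h import *
a=np.radians(14);X=np.array([np.cos(a),np.sin(a)]);Y=np.array([-X[1],X[0]])
for t in("top9","side9"):
    P=cloud(dict(np.load(t+".npz"))); q=P.reshape(-1,3); b=np.c_[(q[:,:2]@X)-.4825,(q[:,:2]@Y)+.215,q[:,2]]*1000
    s=b[(abs(b[:,1])<88)&(b[:,2]>130)&(b[:,2]<265)&(b[:,0]>80)&(b[:,0]<190)]
    if len(s)>20:
        for it in range(3):
            f=np.polyfit(s[:,2],s[:,0],1); s=s[abs(s[:,0]-np.polyval(f,s[:,2]))<8]
        print(t,len(s),"lid angle",np.pi/2+np.arctan(f[0]),s[:,2].max(),s[:,0].max())
# image shift of the box between 0 and 9
for n,(y,x,h,w_) in {"side":(215,232,45,60),"top":(196,260,24,66)}.items():
    A=cv2.imread(f"pics/{n}0.png",0);B=np.load(n+"9.npz")["img"];B=cv2.cvtColor(B,cv2.COLOR_BGR2GRAY)
    T=A[y:y+h,x:x+w_]; r=cv2.matchTemplate(B[y-8:y+h+8,x-8:x+w_+8],T,cv2.TM_CCOEFF_NORMED);print(n,cv2.minMaxLoc(r)[1],np.array(cv2.minMaxLoc(r)[3])-8)
E
```

```text
8.7167 [0.5276 0.2079 0.3376] box x,y mm 79.7 289.0 F [ 0.  -0.4 -0.3] fix deg [-0.5  0.1] yyaw 103.1 [ 0.19 -0.01  1.73  0.01  1.42 -1.61]
top9 1348 lid angle 1.8796083164713402 251.49549608783016 149.54975821718236
side9 2008 lid angle 1.8694120418424207 251.23064989101934 147.95952437561604
side 0.8669776916503906 [0 0]
top 0.894759476184845 [0 0]
```

View pics/b9.png

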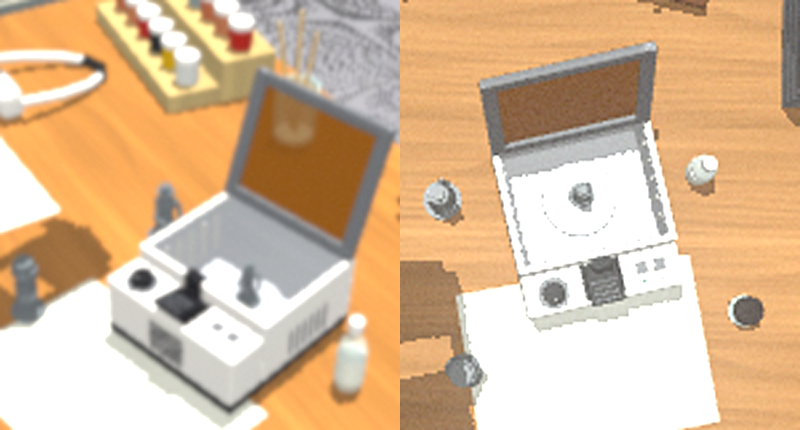

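```bash
python3 -c "
from plant import *
print(sign_off())"
```

```text
the job is handed in; nothing more can be done
None
```

The curing box is open, and I handed the job in at about 8.8 s of the 38 s allowed. I pressed the release tab with the closed fingertips, the lid sprang up by itself, and I pushed it over to its stop. The arm then moved clear to the left and was touching nothing.

**Lid:** At the end of the push the resistance rose to about 16 N, against about 1 N while it was swinging, so I took that as the stop. The depth images then measured the lid at 1.87–1.88 rad, slightly under the nominal 1.9 but within the measuring error.

**Box:** The last pictures show no shift in either view (image match 0 px). The figure is still upright on its turntable.

**Surroundings:** The walker, bust, pot and bottle look to be where they started. I judged those by eye only. I did not recheck the car or the visor, but the arm did not go low near either.

**Forces above what was needed:**
- **Tab press:** it overshot to about 30 N down and 14 N sideways for a moment. I backed off at once.
- **Lid stop:** the push there was close to what I worked out might tip the box. I backed off straight away, and the box did not move in the pictures.

**Camera disagreement:** The side view put the tab a few millimetres off from where the top view did. The fingertips in the side view looked offset the same way, so the press still landed on the tab.

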